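# Show the amber culture jar to the inspection camera

### The arm

A 7-joint arm with a two-finger parallel gripper is mounted at the origin on the work surface. World frame = base frame: x ahead of the robot, y to its left, z up, the work surface at z = 0. Lengths are in m, angles in rad, forces in N, time in s.
With the tool pointing down it reaches from about 0.4 to 0.875 m from the base axis. Payload 6.5 kg.
Tool frame: the origin (TCP) lies at the very end of the fingers, on their centre line; the grasp point (between the pads) lies 19 mm behind it; z points along the fingers, y is the line along which they close (so a half turn about z gives the same grasp; the last joint's range is limited). The gripper opens to 85 mm and grips with 20 to 120 N. Pads are 22 mm wide; open, the fingers measure 114 mm over their backs; the gripper's body (76 mm by 85 mm) begins 54 mm behind the grasp point. The pads swing forward as they close: fully open they stand 13 mm farther back than shut.
Start: joints at [-1.321, 0.536, -0.004, 1.538, 0.003, 1.067, -0.071], TCP at [0.202, 0.618, 0.231] pointing down, gripper open.
Joint ranges: [-2.7, 2.7], [-0.37, 2.16], [-1.27, 1.26], [0.24, 2.4], [-1.31, 4.45], [0.19, 1.91], [-2.76, 2.76]. Speed limits (rad/s): [2.39, 2.39, 3.14, 3.14, 3.14, 3.14, 3.14].

### API

Orientations are given as [roll, pitch, yaw] about the fixed x, y, z axes, in that order (R = Rz(yaw) Ry(pitch) Rx(roll)).
In Python, from plant import arm, imaging gives the robot as it stands.
- The arm moves only by the shell command python3 -m crank 'ROWS'. ROWS is JSON, one flat list of numbers, 5 for each row, row after row: the shift along the tool's x, y, z normalised to -1 to 1, where 1 is 100 mm, then the turn about the tool's z normalised to -1 to 1, where 1 is 180 degrees, then the closure, from 0 (fully open) to 1 (shut). A call has 1 to 12 rows; each row shifts and turns the commanded pose from where the row before left it, along the tool's axes as they then stand; what a row does not reach is not made up. A row lasts 1/10 s, in which the tool goes at most 50 mm and 8.59 degrees, less where a joint would pass 70% of its speed; a pose out of reach is approached as far as the arm can. A call with a number of a shift or a turn outside -1 to 1 is refused whole. A call with a gripper value outside its range is refused whole. The fingers move at their own pace and stop on an object; the grip force is fixed at half the most. Time passes only in rows, so rows that do not move let the fingers close. It gives the time, the measured TCP pose, the force, the opening and the grip force at its end, in the units of the state.
- arm.read_state(): the state, without advancing time (a new reading comes with each control period).
- imaging.grab_frame(name): name is "scene" or "side" or "wrist"; returns the picture (400x640x3 uint8, red, green, blue); there is no depth.
- imaging.camera_info(name): a dict with "vfov" (degrees; the focal length in pixels is half the picture's height over the tangent of half this angle, whatever the lens; pixels are square), "cx", "cy" (the principal point, pixels), "world_from_camera" (4x4, takes a point from camera to world coordinates); the wrist camera has in their place "tool_from_camera" (4x4, takes a point from camera to tool coordinates, whose origin is the TCP and whose axes are the flange's). Camera axes: x right, y up, looking along -z (the intrinsics and any distortion apply to the point x, -y, -z); pixel columns grow to the right and rows downward; lengths in m; the calibration is good to about 2 mm. A picture is of the moment at which its call begins: read the wrist's pose just before it. camera_info takes no time and is no camera call.
- arm.sign_off(): hands the job in; it is judged then, once.
The state is a dict: "time": time; "joint_positions": joint angles; "dq": joint speeds; "joint_efforts": joint torques, N m; "eef_pos": TCP position; "ee_rot": TCP orientation; "force": force on the tool from outside, world axes, zero at the start; "moment": the same for the moment, N m; "grip_width": finger opening in m; "finger_force": force on a finger pad.
Only numpy, scipy, OpenCV 4.12 (cv2) and the standard library are available. Lean on these libraries where they do the work, as an engineer would, in place of code of your own. Each camera call takes 0.05 s, during which the arm holds its last target. There are 200 camera calls.

### The job

Get the jar inspection stand ready by setting the loose opal light cover fully down over the two pegs of its lamp and letting go of it. Then take the amber jar out of the crate and hold it in the air in front of the stand's upward-looking camera, mouth up, with the jar's bottom squarely facing the lens, centred on the lens axis and about 10 cm from the lens; finish while still holding it there, still. Leave the clear jars, the brush, the soap bottle, the lids and the timer where they are.

Things in the scene. Friction and masses are not known exactly. Their poses are not given: they have to be found in the camera images.
- cover: Opal light cover, loose, 140 g: a white rectangular block 54 x 54 mm and 50 mm high (rounded edges) standing on the middle of a grey flange 126 mm (its x) x 60 mm (its y) x 8 mm thick; 58 mm high in all. Two plain 12 mm through-holes in the flange, on its x axis at x = +48 and -48 mm. Origin: centre of the underside, z up. It works either way round (half turn). Starts upright on the table.
- stand: Jar inspection stand, fixed to the table, placed and turned anew each time: a grey base 150 mm (its x) x 200 mm (its y) x 30 mm high, carrying the lamp (at its y = -50 mm) and the camera (at its y = +60 mm). Origin: centre of the underside; z up; its front, with a black strip and a green light, faces -x, roughly to the robot.
- lamp_top (a point): Centre of the lamp on the stand's flat top, 30 mm above the table, at stand x = 0, y = -50 mm, marked by a yellow window 66 x 52 mm; axes as the stand's. Two steel pegs of 8 mm diameter rise 13 mm from the top (upper 5 mm tapered to 3 mm) at +48 and -48 mm along the stand's x from this point. With the cover seated its underside lies flat here, its origin on this point and its x axis along the stand's x.
- camera: Black inspection camera, fixed on the stand, a 46 mm cube-like housing with a dark round lens ring 42 mm across. Origin: centre of the lens face, at stand x = 40, y = 60 mm, 85 mm above the table. Its z axis is the lens axis, pointing out of the lens towards the jar: leaning from straight up by 30 degrees towards the stand's front (stand -x); so in the stand's frame it points along (-0.5, 0, 0.866). Its y axis is the stand's y.
- crate: White plastic crate, fixed to the table, placed and turned anew each time: 240 x 240 mm outside, walls 40 mm high and 5 mm thick, floor 5 mm thick. Origin: centre of the underside. The four jars stand upright in it near x, y = +-55 mm of its frame; which jar stands where changes.
- amber_jar: The amber (brown) glass jar, loose, about 120 to 220 g, open at the top: round body 62 mm in diameter up to 78 mm high, shoulder to a 54 mm neck from 86 mm to its rim at 100 mm; walls 4 mm. Origin: centre of its underside (the jar's bottom); z along its axis to the mouth. When it is in front of the camera as asked, its z axis points the same way as the camera's z axis and its origin is on that axis, 100 mm out from the lens.
- clear_jar_a: Clear glass jar, same size as the amber one, in the crate; leave alone. Origin: centre of its underside.
- clear_jar_b: Clear glass jar, same size as the amber one, in the crate; leave alone. Origin: centre of its underside.
- clear_jar_c: Clear glass jar, same size as the amber one, in the crate; leave alone. Origin: centre of its underside.
- brush: Brush with blue handle, 190 mm long, lying on the table near the robot, under 40 mm high; leave alone. Origin on the brush, x along its length.
- soap: Green soap bottle, 66 mm in diameter, 170 mm high, standing on the table; leave alone. Origin: centre of its underside.
- lids: Stack of orange and white jar lids, 66 mm in diameter, 37 mm high, on the table; leave alone. Origin: centre of its underside.
- timer: Small black timer, 60 x 70 x 22 mm, lying on the table behind, between stand and crate; leave alone. Origin: centre of its underside.
Not all that is in view belongs to the job. What is meant by the amber_jar is not green, and is the smaller of those in its own colour.

How it is judged:
By the outcome, as a careful person would: the job done as asked, in the order asked, and still so for the second after the job is handed in, while the arm keeps its last pose, push and grip.
It also fails if it takes over 51 s, if anything falls off the work surface, if the arm or the gripper's body presses on something with over 40 N, if the wrist force passes 120 N, or if a joint passes its speed limit or range.

## Working session

There is one attempt and no reset: what is moved stays moved. The work goes in short steps, Python scripts to look and compute and a shell command to move; the robot and the scene stay as the last step left them, time stands still between calls to the robot, and variables do not carry over. Pictures are saved under pics/ and viewed, at most 10 in all, crops included, and the job is handed in when it is done.

```bash
ls; mkdir -p pics
python3 - <<'E'
from plant import arm, imaging
import cv2,json
print(arm.read_state())
for n in("scene","side","wrist"):
    print(n,{k:(v if not hasattr(v,'tolist') else v.tolist()) for k,v in imaging.camera_info(n).items()})
for n in("scene","side"):
    f=imaging.grab_frame(n); cv2.imwrite(f"pics/{n}0.png",f[:,:,::-1])
E
```

```text
pics
{'time': 0.0, 'joint_positions': array([-1.32120375,  0.53717652, -0.00441836,  1.53888135,  0.00261543,
        1.06730435, -0.0712055 ]), 'dq': array([ 0.00022035, -0.00055637,  0.00098098, -0.00088197, -0.00023564,
       -0.0011089 ,  0.00172461]), 'joint_efforts': array([-1.80209622e-04, -5.83398736e+01,  1.04870450e+00, -2.59109831e+01,
        1.23506653e-02,  9.28267051e-03,  2.68839023e-05]), 'eef_pos': array([0.20170603, 0.61723844, 0.23040338]), 'ee_rot': array([-3.13983524e+00,  1.53128291e-04,  2.82585671e+00]), 'force': array([-0.80651551, -0.3309688 ,  0.4155964 ]), 'moment': array([-0.00068297,  0.02643694, -0.00691911]), 'finger_force': 0.0, 'grip_width': 0.085130905762189}
scene {'vfov': 45.514318602995985, 'cx': 322.9623349913243, 'cy': 198.9301406318409, 'world_from_camera': [[0.5085751855809455, -0.6380309095017513, 0.5781590085190017, 1.348075531020566], [0.8608516939157017, 0.3636110072040708, -0.35597948890702746, -0.5149948363244399], [0.016900937659618084, 0.6787514964701067, 0.734173524683243, 1.143344212611618], [0.0, 0.0, 0.0, 1.0]]}
side {'vfov': 52.684905235446514, 'cx': 320.20251893773195, 'cy': 202.01594451786747, 'world_from_camera': [[0.6805010923319936, 0.5473217407624954, -0.4871931602800629, -0.14532521014455638], [-0.732741809682926, 0.5108117268994024, -0.4496229753967664, -0.6029493112415502], [0.002775549955265435, 0.6629557238238178, 0.7486534609361556, 1.0894861531772908], [0.0, 0.0, 0.0, 1.0]]}
wrist {'vfov': 63.24636933579275, 'cx': 315.7328178937, 'cy': 202.18257704259707, 'tool_from_camera': [[0.0006906840902775641, 0.9560676852328992, 0.2931451930509707, 0.07618562627205686], [0.9999997515373998, -0.0006190077898252845, -0.0003372750986635683, 0.00028557778244731047], [-0.00014099866481767558, 0.2931453531658989, -0.9560678752246697, -0.14337741557755793], [0.0, 0.0, 0.0, 1.0]]}
```

View pics/scene0.png

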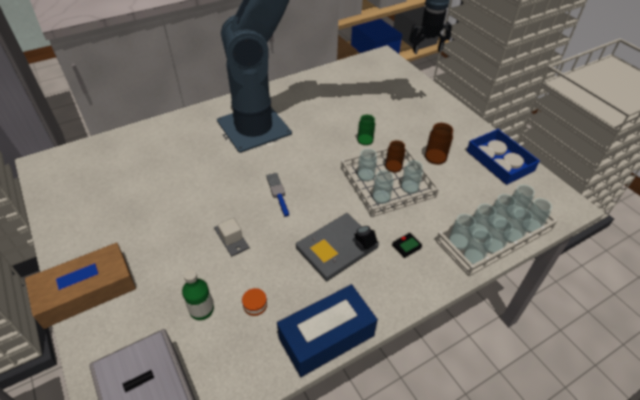

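View pics/side0.png

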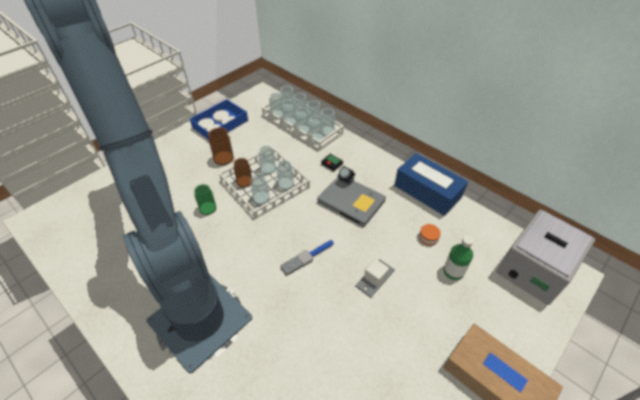

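Candidates for the amber jar in the scene view: the brown jar in the crate (396,155), the larger brown jar outside it (438,143), and the green one (367,129). I choose (396,155), the smaller brown one. The cover is at (230,232), the lamp window at (323,250) and the stand camera at (366,238).

```bash
cat > h.py <<'E'
import numpy as np, cv2
from plant import arm, imaging
from scipy.spatial.transform import Rotation as Ro
def R(s): return Ro.from_euler('xyz',s['ee_rot']).as_matrix()
def grab(n,save=None):
    s=arm.read_state(); f=imaging.grab_frame(n); i=imaging.camera_info(n)
    if n=='wrist':
        T=np.eye(4);T[:3,:3]=R(s);T[:3,3]=s['eef_pos'];T=T@np.array(i['tool_from_camera'])
    else: T=np.array(i['world_from_camera'])
    fl=200/np.tan(np.radians(i['vfov']/2))
    if save: cv2.imwrite(f'pics/{save}.png',f[:,:,::-1])
    return f,(T,fl,i['cx'],i['cy'])
def ray(c,p):
    T,f,cx,cy=c; p=np.atleast_2d(p).astype(float)
    d=np.c_[(p[:,0]-cx)/f,-(p[:,1]-cy)/f,-np.ones(len(p))]@T[:3,:3].T
    return T[:3,3],d
def onz(c,p,z):
    o,d=ray(c,p); return o+d*((z-o[2])/d[:,2])[:,None]
def proj(c,P):
    T,f,cx,cy=c; q=(np.atleast_2d(P)-T[:3,3])@T[:3,:3]
    return np.c_[cx+f*q[:,0]/-q[:,2],cy-f*q[:,1]/-q[:,2]]
def tri(cs,ps):
    A=0;b=0
    for c,p in zip(cs,ps):
        o,d=ray(c,p);d=d[0]/np.linalg.norm(d[0]);M=np.eye(3)-np.outer(d,d);A=A+M;b=b+M@o
    return np.linalg.solve(A,b)
def big(m,roi=None):
    m=m.astype(np.uint8)
    if roi: k=np.zeros_like(m);x0,y0,x1,y1=roi;k[y0:y1,x0:x1]=1;m=m*k
    c=cv2.findContours(m,cv2.RETR_EXTERNAL,cv2.CHAIN_APPROX_NONE)[0]
    return max(c,key=cv2.contourArea)[:,0,:]
def hsv(f): return cv2.cvtColor(f,cv2.COLOR_RGB2HSV).astype(int)
E
python3 - <<'E'
from h import *
F={n:grab(n) for n in('scene','side')}
for n,roi,lroi in(('scene',(280,220,380,280),None),('side',(310,160,395,230),None)):
    f,c=F[n]; h=hsv(f)
    y=big((h[...,0]>15)&(h[...,0]<32)&(h[...,1]>130)&(h[...,2]>120),roi)
    w=onz(c,y,.03)[:,:2]; r=cv2.minAreaRect((w*1000).astype(np.float32)); print(n,'window',r)
P={'coverblocktop':((229,226),(377,269)),'lens':((366,233),(346,172)),'ambermouth':((397,145),(242,164)),'crate_c':((388,180),(265,182)),
 'soap':((190,282),(464,247)),'timer':((407,244),(332,161)),'brush':((279,196),(310,256))}
for k,(a,b) in P.items(): print(k,tri([F['scene'][1],F['side'][1]],[a,b]).round(3))
for n in F:
    f,c=F[n]; print(n, f[229,230] if n=='scene' else f[269,377])
a=F['scene'][0][105:215,325:465]; b=F['side'][0][115:225,190:330]
cv2.imwrite('pics/crop1.png',np.hstack([cv2.resize(a,None,fx=2.8,fy=2.8),cv2.resize(b,None,fx=2.8,fy=2.8)])[:,:,::-1])
E
```

```text
scene window ((646.1443481445312, -76.12588500976562), (67.39093017578125, 52.64219665527344), 8.027140617370605)
side window ((646.99267578125, -77.83883666992188), (60.722686767578125, 48.19839859008789), 7.5852484703063965)
coverblocktop [ 0.448 -0.285  0.055]
lens [0.684 0.039 0.076]
ambermouth [0.442 0.324 0.101]
crate_c [0.49  0.267 0.01 ]
soap [ 0.631 -0.451  0.135]
timer [0.742 0.155 0.016]
brush [ 0.369 -0.083  0.004]
scene [176 169 155]
side [221 218 203]
```

View pics/crop1.png

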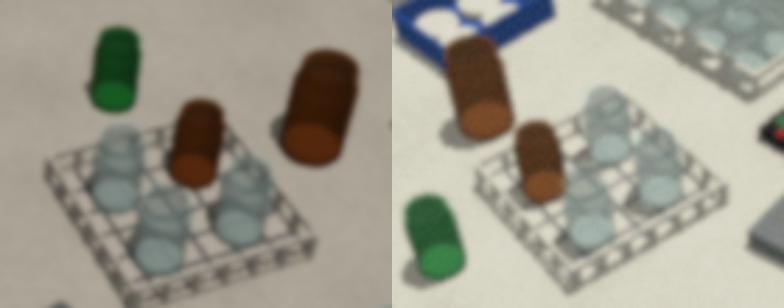

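The crop confirms that the small brown jar stands in the crate's corner (about x 0.44, y 0.32). The big brown jar and the green one are outside it. I'll go over the crate, then on to the cover.

```bash
python3 -m crank '[-0.42,-0.25,-0.07,0,0,-0.42,-0.25,-0.07,0,0,-0.42,-0.25,-0.07,0,0,-0.42,-0.25,-0.07,0,0,-0.42,-0.25,-0.07,0,0,-0.42,-0.25,-0.07,0,0,-0.42,-0.25,-0.07,0,0,-0.42,-0.25,-0.07,0,0,-0.42,-0.25,-0.07,0,0,-0.42,-0.25,-0.07,0,0]'
python3 -c "
from h import *
f,c=grab('wrist','w1');np.savez('w1.npz',f=f,T=c[0],k=c[1:])"
python3 -m crank '[-0.09,-0.483,0.045,0,0,-0.09,-0.483,0.045,0,0,-0.09,-0.483,0.045,0,0,-0.09,-0.483,0.045,0,0,-0.09,-0.483,0.045,0,0,-0.09,-0.483,0.045,0,0,-0.09,-0.483,0.045,0,0,-0.09,-0.483,0.045,0,0,-0.09,-0.483,0.045,0,0,-0.09,-0.483,0.045,0,0,-0.09,-0.483,0.045,0,0,0,0,0,0,0]'
python3 -c "
from h import *
f,c=grab('wrist','w2');np.savez('w2.npz',f=f,T=c[0],k=c[1:])
a=cv2.imread('pics/w1.png');b=cv2.imread('pics/w2.png')
cv2.imwrite('pics/w12.png',cv2.resize(np.vstack([a,b]),None,fx=.74,fy=.74))"
```

```text
time: 1.2
eef_pos: [0.5244, 0.2481, 0.3016]
ee_rot: [3.141, -0.0, 2.826]
force: [1.4, 1.2, 0.7]
grip_width: 0.0855
finger_force: 0.0
time: 2.45
eef_pos: [0.4494, -0.2933, 0.2516]
ee_rot: [-3.137, 0.0, 2.815]
force: [-0.3, 0.2, 0.6]
grip_width: 0.0854
finger_force: 0.0
```

View pics/w12.png

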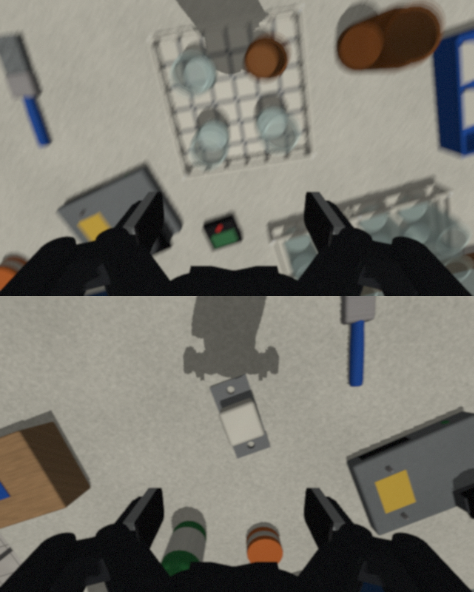

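The upper picture shows the crate with the brown jar at its top right (266,58) and the larger brown jar outside at (385,35). In the lower picture the cover lies at (240,416) with its holes at (231,389) and (251,443), and the stand window and pegs are at right (395,490).

Run:
```python
from h import *
d=np.load('w2.npz');f=d['f'];c=(d['T'],*d['k']);h=hsv(f)
y=big((h[...,0]>15)&(h[...,0]<32)&(h[...,1]>110)&(h[...,2]>110),(450,200,640,320))
print('window',cv2.minAreaRect((onz(c,y,.03)[:,:2]*1000).astype(np.float32)))
g=cv2.cvtColor(f,cv2.COLOR_RGB2GRAY)
print('samples',f[170,322],f[170,360],f[118,300],f[205,350],f[140,320])
# grey flange+block: low saturation region vs table
print('table sat',h[170,400],h[200,350],h[170,322])
w=big((h[...,1]<28)&(g>165)|False,(280,100,370,225)); print(len(w),cv2.minAreaRect((onz(c,w,.058)[:,:2]*1000).astype(np.float32)))
cv2.imwrite('pics/c2.png',np.hstack([cv2.resize(f[90:230,260:400],(400,400)),cv2.resize(f[200:330,460:590],(400,400))])[:,:,::-1])
print(arm.read_state()['joint_positions'].round(2))
```

```text
window ((646.9752197265625, -73.63273620605469), (66.60175323486328, 52.55747604370117), 7.579315185546875)
samples [177 174 161] [157 154 143] [94 94 94] [ 98 100  97] [48 50 50]
table sat [ 24  23 156] [  0   0 100] [ 24  23 177]
152 ((449.15692138671875, -281.7400207519531), (45.52986526489258, 45.37936782836914), 1.5316447019577026)
[ 0.13  0.34  0.44  1.84 -0.17  1.    1.89]
```

View pics/c2.png

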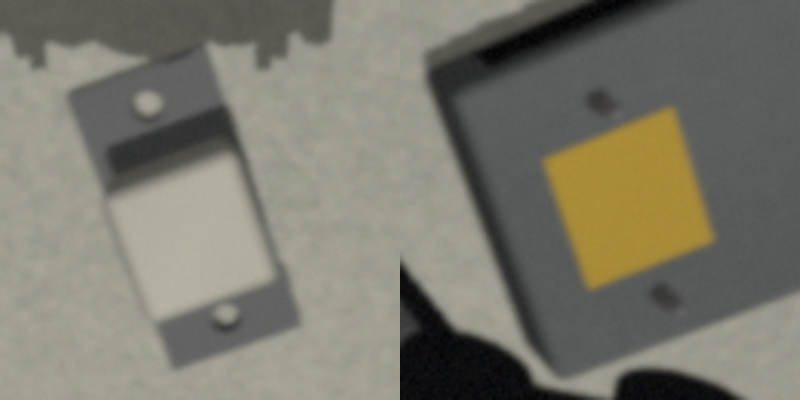

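Left: the cover's holes are at crop (147,102) and (226,315). Right: the window corners and the dark pegs are at (601,102) and (665,297).

Run:
```python
from h import *
d=np.load('w2.npz');c=(d['T'],*d['k'])
L=lambda p:np.array(p)/2.857+[260,90]; Rr=lambda p:np.array(p)/3.077+[460,200]
ho=onz(c,L([(147,102),(226,315)]),.005); v=ho[1]-ho[0]; print('holes',ho.round(4),'mid',ho.mean(0).round(4),np.linalg.norm(v),np.degrees(np.arctan2(v[1],v[0])))
fl=onz(c,L([(68,92),(205,45),(300,323),(172,368)]),.008);v=fl[3]-fl[0]+fl[2]-fl[1]; print('fl',fl.mean(0),np.degrees(np.arctan2(v[1],v[0])))
pg=onz(c,Rr([(201,102),(265,297)]),.0365);v=pg[1]-pg[0];print('pegs',pg.mean(0),np.linalg.norm(v),np.degrees(np.arctan2(v[1],v[0])))
s=arm.read_state();print(s['eef_pos'],s['ee_rot'],R(s).round(3).tolist())
```

```text
holes [[ 0.4    -0.2826  0.005 ]
 [ 0.4973 -0.2792  0.005 ]] mid [ 0.4486 -0.2809  0.005 ] 0.09738101872409272 1.9740935489576272
fl [ 0.44855978 -0.28090077  0.008     ] 1.3879677577434617
pegs [ 0.64442922 -0.07492473  0.0365    ] 0.09606805050149275 7.581478114774407
[ 0.45088368 -0.28933931  0.25150225] [-3.13991767e+00 -5.90193487e-04  2.81908324e+00] [[-0.948, 0.317, -0.001], [0.317, 0.948, -0.001], [0.001, -0.002, -1.0]]
```

```bash
python3 -m crank '[0,0,0,-0.0372,0,0,0,0,-0.0372,0,0,0,0,-0.0372,0,0.01,0.02,0.37,0,0,0.01,0.02,0.37,0,0,0,0.02,0.37,0,0,0,0.02,0.37,0,0,0,0,0,0,0,0,0,0,0,0]'
python3 - <<'E'
from h import *
f,c=grab('wrist','w3');s=arm.read_state();print(s['eef_pos'],np.degrees(s['ee_rot']))
g=cv2.cvtColor(f,cv2.COLOR_RGB2GRAY);h=hsv(f)
p=proj(c,[[.4486,-.2809,.058],[.4006,-.2822,.008],[.4966,-.2796,.008]]);print(p)
cv2.imwrite('pics/w3.png',f[:,:,::-1])
E
```

```text
time: 3.4
eef_pos: [0.4507, -0.2771, 0.1043]
ee_rot: [3.141, -0.0, -3.106]
force: [0.5, -0.9, -0.3]
grip_width: 0.0854
finger_force: 0.0
[ 0.45151067 -0.27797844  0.10531441] [-1.79961307e+02  1.01037325e-01 -1.77955414e+02]
[[308.39862775 226.07140238]
 [310.02466902 139.58278325]
 [309.49174059 258.85236803]]
```

View pics/w3.png

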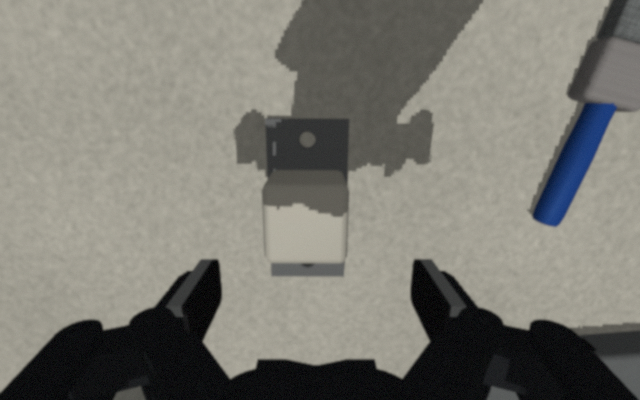

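The picture shows the block centred near column 306, square to the fingers, with its far hole at (307,140). The correction is about -4.5 mm in y and 3 mm in x. Then I go down and close.

```bash
python3 -m crank '[0.03,-0.045,0.29,0,0,0,0,0.3,0,0,0,0,0.3,0,0,0,0,0,0,0,0,0,0,0,1,0,0,0,0,1,0,0,0,0,1,0,0,0,0,1,0,0,0,0,1,0,0,0,0,1]'
python3 -c "
from h import *
s=arm.read_state();print(s['eef_pos'],np.degrees(s['ee_rot']),s['grip_width'],s['finger_force'],s['force'],s['joint_positions'])"
```

```text
time: 4.45
eef_pos: [0.4493, -0.2837, 0.0172]
ee_rot: [-3.14, 0.004, -3.107]
force: [-0.9, 0.2, 6.6]
grip_width: 0.0534
finger_force: 63.4
[ 0.44927065 -0.28373227  0.01723626] [-179.88234399    0.21785201 -178.01013941] 0.05339752008183291 63.352954387664795 [-0.89213748  0.1770997   6.61065149] [ 0.29992918  0.68466353  0.23104261  1.97998406 -0.3039637   0.50536237
  2.35294481]
```

```bash
python3 -m crank '[0,0,-0.3,0,1,0,0,-0.4,0,1,0,0,-0.3,0,1,0,0,0,-0.031,1,-0.37,0.302,0,0,1,-0.37,0.302,0,0,1,-0.37,0.302,0,0,1,-0.37,0.302,0,0,1,-0.37,0.302,0,0,1,-0.37,0.302,0,0,1,0,0,0,0,1,0,0,0,0,1]'
python3 - <<'E'
from h import *
s=arm.read_state();print(s['eef_pos'],np.degrees(s['ee_rot']),s['grip_width'],s['finger_force'],s['force'],s['joint_positions'].round(2))
f,c=grab('wrist','w4')
E
```

```text
time: 5.65
eef_pos: [0.6444, -0.0723, 0.1159]
ee_rot: [-3.141, 0.001, -3.006]
force: [-0.7, -0.6, -0.6]
grip_width: 0.0534
finger_force: 63.8
[ 0.64443119 -0.07227688  0.11587374] [-1.79988972e+02  7.87581823e-02 -1.72254097e+02] 0.053364213728741755 63.78652095794678 [-0.74687758 -0.6186709  -0.56454539] [-0.15  0.68  0.28  1.64 -0.23  0.85  1.93]
```

View pics/w4.png

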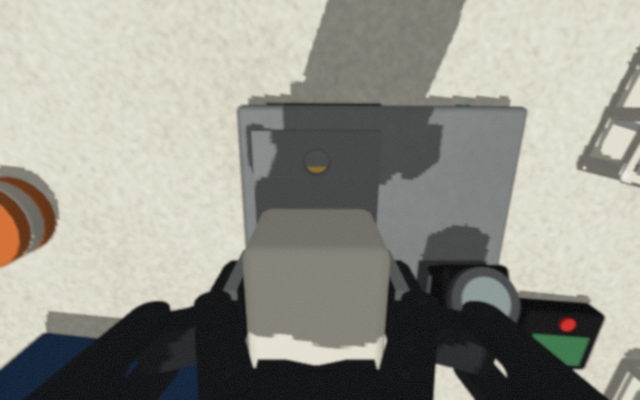

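The cover is held square, with its far hole at (316,161). The stand's front corners are at (240,107) and (525,109), and the lens ring is at about (485,297).

Run:
```python
from h import *
s=arm.read_state();f,c=grab('wrist')
h=hsv(f);g=cv2.cvtColor(f,cv2.COLOR_RGB2GRAY)
y0=s['eef_pos'];Rm=R(s)
ho=onz(c,[(316,161)],y0[2]-.0105)[0]; t=Rm.T@(ho-y0); print('hole tool',t.round(4),'-> cover centre tool x',t[0]-.048)
# left/right stand edges & front: print edge pixels along rows
sob=cv2.Sobel(cv2.GaussianBlur(g,(3,3),0).astype(float),cv2.CV_64F,1,0)
for r in(140,170,200): print(r,'L',225+np.argmin(sob[r,225:260]),'R',490+np.argmax(sob[r,490:540]))
for p in [(240,107),(525,109)]: print(onz(c,[p],.03)[0].round(4))
a,b=onz(c,[(240,107),(525,109)],.03);print('len',np.linalg.norm(b-a))
v=(b-a)/np.linalg.norm(b-a);yaw=np.arctan2(-v[0],v[1]);x=np.array([v[1],-v[0],0]);m=(a+b)/2
print('yaw',np.degrees(yaw),'lamp',m+.075*x-.05*v,'lens',m+.115*x+.06*v)
print('lens px',onz(c,[(485,297)],.087))
```

```text
hole tool [0.0493 0.001  0.0105] -> cover centre tool x 0.0012827842262575842
140 L 241 R 525
170 L 243 R 519
200 L 245 R 514
[ 0.5777 -0.134   0.03  ]
[0.5534 0.0576 0.03  ]
len 0.19310221991314933
yaw 7.242089311528863 lamp [ 0.64625896 -0.07832585  0.03      ] lens [0.67207304 0.03583909 0.03      ]
lens px [[0.66649031 0.03362115 0.087     ]]
```

```bash
python3 -m crank '[-0.024,-0.049,0.24,0,1,0,0,0.23,0,1,0,0,0,0,1]'
python3 - <<'E'
from h import *
s=arm.read_state();print(s['eef_pos'],np.degrees(s['ee_rot']),s['force'])
f,c=grab('wrist'); k=cv2.resize(f[60:260,180:580],None,fx=2,fy=2,interpolation=cv2.INTER_CUBIC)
cv2.imwrite('pics/w5.png',k[:,:,::-1])
E
```

```text
time: 6.05
eef_pos: [0.6432, -0.08, 0.0654]
ee_rot: [3.141, -0.006, -3.012]
force: [-0.5, -0.3, -1.7]
grip_width: 0.0537
finger_force: 63.7
[ 0.64324639 -0.08002269  0.06539543] [ 179.97221303   -0.34509674 -172.581705  ] [-0.45156896 -0.28322653 -1.66474739]
```

View pics/w5.png

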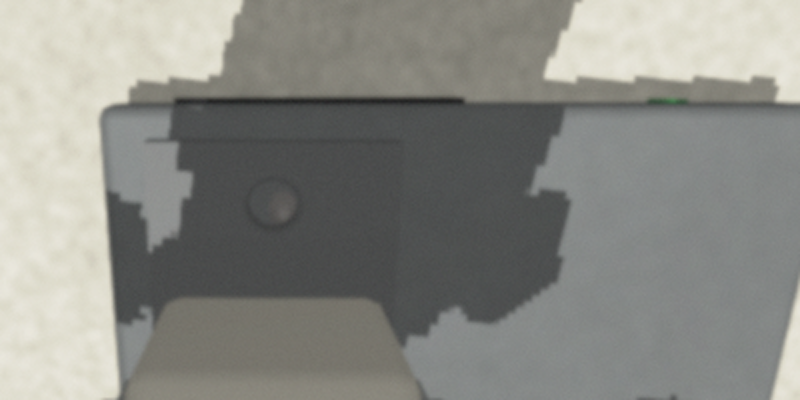

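```bash
python3 -m crank '[0,0,0,0,1]'
python3 - <<'E'
from h import *
s=arm.read_state();print(s['eef_pos'],np.degrees(s['ee_rot']))
f,c=grab('wrist');z=s['eef_pos'][2]-.0172
c0=c;k=f[140:185,295:345];k=cv2.resize(k,None,fx=8,fy=8,interpolation=cv2.INTER_CUBIC);k=cv2.normalize(k,None,0,255,cv2.NORM_MINMAX);k=np.clip(k.astype(int)*2-60,0,255).astype(np.uint8)
cv2.imwrite('pics/w6.png',k[:,:,::-1])
L=lambda p:[(p[0]/2+180,p[1]/2+60)]
a=onz(c,L((272,203)),z+.008)[0];b=onz(c,L((281,205)),.041)[0]
print(a,b,'peg-hole tool',R(s).T@(b-a)*1000)
E
```

```text
time: 6.2
eef_pos: [0.6469, -0.0794, 0.0691]
ee_rot: [-3.141, 0.001, -3.011]
force: [-0.6, -0.1, -0.1]
grip_width: 0.0533
finger_force: 63.7
[ 0.64693104 -0.07944038  0.06911009] [-1.79962137e+02  6.67544933e-02 -1.72504228e+02]
[ 0.59795439 -0.08484921  0.05991009] [ 0.6014687  -0.08196355  0.041     ] peg-hole tool [-3.8386847   2.41504765 18.9129882 ]
```

View pics/w6.png

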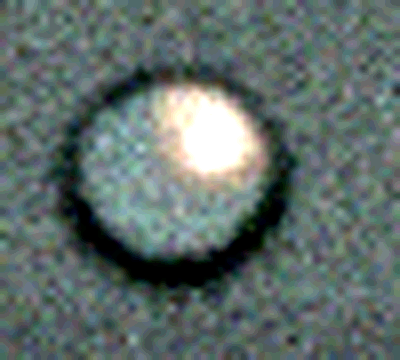

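The settled close crop shows the hole rim centred at about (317.1,162.2) and the peg tip at (321.2,157.5) in the full frame.

Run:
```python
from h import *
s=arm.read_state();z=s['eef_pos'][2]-.0172
f,c=grab('wrist')
a=onz(c,[(317.1,162.2)],z+.008)[0];b=onz(c,[(321.2,157.5)],.0425)[0]
print(s['eef_pos'],np.degrees(s['ee_rot'][2]),a,b,'peg-hole tool mm',R(s).T@(b-a)*1000)
```

```text
[ 0.64738601 -0.07915298  0.06944381] -172.4802593635486 [ 0.59867488 -0.08402162  0.06024381] [ 0.59906104 -0.08173184  0.0425    ] peg-hole tool mm [-0.6456594   2.23101648 17.74375197]
```

```bash
python3 -m crank '[-0.006,0.022,0,0,1,0,0,0,0,1,0,0,0.06,0,1,0,0,0.06,0,1,0,0,0.05,0,1,0,0,0,0,1]'
python3 -m crank '[0,0,0.03,0,1,0,0,0.03,0,1,0,0,0,0,1]'
```

```text
time: 6.9
eef_pos: [0.646, -0.076, 0.0495]
ee_rot: [3.141, -0.002, -3.009]
force: [-0.0, 0.1, -1.6]
grip_width: 0.0534
finger_force: 63.7
time: 7.2
eef_pos: [0.6472, -0.0762, 0.0473]
ee_rot: [3.141, 0.0, -3.01]
force: [-9.5, 1.7, 19.5]
grip_width: 0.0534
finger_force: 65.9
```

Height matches the seated height (0.030 + 0.0172), with contact force. Now release and lift.

```bash
python3 -m crank '[0,0,-0.03,0,1,0,0,0,0,0,0,0,0,0,0,0,0,0,0,0,0,0,-0.3,0,0,0,0,-0.5,0,0,0,0,-0.5,0,0,0.5,0,-0.2,0,0,0.5,0,0,0,0,0,0,0,0,0,0,0,0,0,0]'
python3 - <<'E'
from h import *
s=arm.read_state();print(s['eef_pos'],np.degrees(s['ee_rot']),s['joint_positions'].round(2))
f,c=grab('wrist'); f2,c2=grab('side');f3,c3=grab('scene')
np.savez('w7.npz',f=f,T=c[0],k=c[1:])
k=np.hstack([f[0:400,150:550],np.vstack([cv2.resize(f2[150:230,310:410],(400,300))[:200],cv2.resize(f3[200:290,280:400],(400,300))[:200]])])
cv2.imwrite('pics/w7.png',k[:,:,::-1])
E
```

```text
time: 8.3
eef_pos: [0.5503, -0.0889, 0.1963]
ee_rot: [3.141, -0.0, -3.01]
force: [0.8, -0.3, 0.8]
grip_width: 0.0853
finger_force: 0.0
[ 0.55025551 -0.0889389   0.19633882] [ 1.79969578e+02 -2.61205073e-02 -1.72480250e+02] [-0.17  0.43  0.32  1.83 -0.17  0.9   1.93]
```

View pics/w7.png

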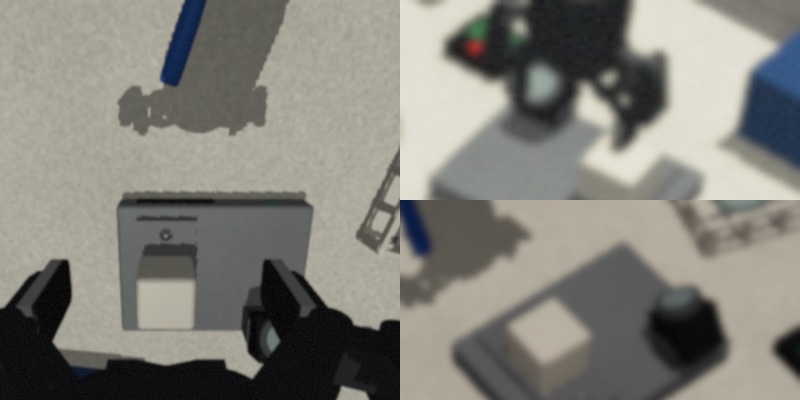

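The cover sits flat, with the peg showing in its hole at (165,235) and the camera housing clear of it. I've used all ten pictures, so I'll work numerically from here. Next I locate the crate and jar.

Run:
```python
from h import *
d=np.load('w1.npz');f=d['f'];c=(d['T'],*d['k']);h=hsv(f)
q=onz(c,np.array([(152,40),(296,12),(311,153),(187,173)])/.74,.04);print('corners',q.round(3).tolist(),q.mean(0))
for i in range(4): v=q[(i+1)%4]-q[i];print(np.linalg.norm(v).round(3),np.degrees(np.arctan2(v[1],v[0])).round(1))
m=((h[...,0]<16)|(h[...,0]>172))&(h[...,1]>110)
b=big(m,(310,30,410,130));print('blob',b.min(0),b.max(0),cv2.minEnclosingCircle(b))
for n,roi in(('scene',(375,130,415,180)),('side',(228,150,258,192))):
    F,cc=grab(n);H=hsv(F);mm=((H[...,0]<16)|(H[...,0]>172))&(H[...,1]>110);bb=big(mm,roi)
    print(n,bb.min(0),bb.max(0),len(bb),cv2.minAreaRect(bb.astype(np.float32)))
print(onz(c,[cv2.minEnclosingCircle(b)[0]],.05))
```

```text
corners [[0.362, 0.169, 0.04], [0.394, 0.389, 0.04], [0.619, 0.362, 0.04], [0.586, 0.139, 0.04]] [0.49028452 0.2647705  0.04      ]
0.223 81.9
0.226 -7.0
0.225 -98.3
0.226 172.6
blob [331  50] [387 104] ((358.46240234375, 78.6740951538086), 29.410022735595703)
scene [385 141] [404 171] 75 ((394.9231262207031, 155.88462829589844), (16.277637481689453, 30.79022979736328), 11.309932708740234)
side [235 160] [250 186] 66 ((242.45944213867188, 172.75674438476562), (26.63263702392578, 13.809514999389648), 80.53767395019531)
[[0.44238854 0.32644532 0.05      ]]
```

```bash
python3 -m crank '[0.057,0.474,0,0,0,0.057,0.474,0,0,0,0.057,0.474,0,0,0,0.057,0.474,0,0,0,0.057,0.474,0,0,0,0.057,0.474,0,0,0,0.057,0.474,0,0,0,0.057,0.474,0,0,0,0.057,0.474,0,0,0,0,0,0,0.0422,0,0,0,0,0.0422,0,0,0,0,0,0]'
cat > look.py <<'E'
from h import *
import sys
s=arm.read_state();f,c=grab('wrist');H=hsv(f);print(s['eef_pos'].round(4),np.degrees(s['ee_rot']).round(2),s['joint_positions'].round(2))
m=((H[...,0]<16)|(H[...,0]>172))&(H[...,1]>90)
b=big(m);print('blob',b.min(0),b.max(0),cv2.contourArea(b))
np.savez(sys.argv[1],f=f,T=c[0],k=c[1:])
# coarse value map of the blob
x0,y0=b.min(0)-6;x1,y1=b.max(0)+6;k=max((x1-x0)/40,(y1-y0)/26)
g=cv2.resize(f[max(y0,0):y1,max(x0,0):x1],(int((x1-x0)/k),int((y1-y0)/k/2*1.6)),interpolation=cv2.INTER_AREA)
print('map px/col',round(k,2),'px/row',round((y1-y0)/g.shape[0],2))
for r in g[...,0]: print(''.join('%3d'%v for v in r//4))
E
python3 look.py w8.npz
```

```text
time: 9.75
eef_pos: [0.4445, 0.3283, 0.1961]
ee_rot: [-3.141, 0.0, 3.009]
force: [0.3, 0.3, 0.1]
grip_width: 0.0856
finger_force: 0.0
[0.4445 0.3283 0.1961] [-1.7998e+02  2.0000e-02  1.7239e+02] [-0.92  0.42  0.26  1.84 -0.13  0.89  0.84]
blob [436 144] [611 269] 14954.5
map px/col 5.27 px/row 6.85
 47 47 39 28 27 27 26 26 24 25 25 26 27 26 27 27 42 46 47 46 47 46 46 46 47 45 47 47 46 47 48 48 48 47 48
 47 47 31 27 25 20 16 16 17 18 17 17 17 19 22 25 41 48 47 47 47 46 46 46 46 46 46 47 47 47 49 49 48 48 47
 47 43 27 21 15 18 22 24 25 25 25 24 21 16 14 14 17 22 28 33 38 44 46 47 46 47 47 47 48 49 47 47 47 48 48
 48 36 18 15 22 25 25 25 25 25 25 25 25 23 16 14 14 15 15 16 17 19 23 28 35 46 48 46 47 48 47 47 47 48 48
 46 25 14 22 25 25 25 25 25 25 25 25 25 25 21 14 15 15 15 15 15 15 15 16 17 21 33 45 47 48 48 47 48 48 48
 45 17 18 25 25 25 25 25 25 25 25 25 25 25 24 14 14 14 14 14 14 14 14 15 16 16 22 28 36 43 45 43 46 44 42
 43 15 22 25 25 25 25 25 25 25 25 25 25 26 24 14 13 13 13 13 14 15 16 16 16 16 18 22 24 27 27 27 28 27 27
 44 16 22 25 25 25 25 25 25 25 25 25 26 26 19 13 12 13 13 
[... 619 characters left out ...]
3 15 16 15 15 15 15 15 15 15 14 14 14 14 13 12 11 12 14 25 12  4
 47 47 47 47 48 47 48 48 44 26 19 16 14 13 15 16 15 15 15 15 15 14 14 14 14 14 14 13 12 12 12 21 20  4  3
 48 46 47 47 48 47 48 48 48 47 36 24 18 15 14 16 15 15 15 15 15 15 14 14 14 15 15 13 12 13 21 20  6  4  4
 48 47 46 47 48 48 48 49 48 48 48 45 34 24 18 18 19 15 15 15 14 14 15 15 15 15 14 13 15 22 19  6  4  4  4
 44 48 48 47 48 48 48 48 48 47 47 48 48 46 39 34 30 26 19 16 15 15 15 15 15 15 18 20 21 11  4  4  4  3  5
 22 42 47 47 49 48 48 49 48 47 48 47 47 47 47 47 45 40 33 28 24 22 21 23 24 29 31 12  5  4  4  4  4  4  6
 17 22 27 38 46 48 48 48 48 48 48 47 47 47 47 46 47 47 47 46 43 42 41 43 44 46 36  4  4  4  4  4  4  3  7
```

```bash
sed -i "s/b=big(m);/ROI=tuple(int(v) for v in sys.argv[2:6]) or None;b=big(m,ROI);/" look.py; python3 look.py w8.npz 215 60 425 330
```

```text
[0.4446 0.3279 0.1961] [-1.7998e+02  2.0000e-02  1.7257e+02] [-0.92  0.42  0.26  1.85 -0.13  0.89  0.84]
blob [279 146] [351 234] 4892.5
map px/col 3.85 px/row 5.0
 53 53 53 52 39 28 27 16 23 28 28 28 28 28 28 28 26 18 46 52 52
 44 45 45 43 27 24 23 15 16 17 17 17 18 21 25 25 23 17 36 47 47
 35 35 35 28 17 15 15 21 26 30 30 30 27 22 15 14 15 15 23 32 32
 53 53 52 44 23 17 28 32 32 33 32 33 32 32 29 20 16 16 40 51 51
 53 53 53 45 18 29 33 33 33 33 33 33 33 33 33 31 18 15 40 53 52
 53 53 52 28 24 33 33 33 33 34 34 34 33 33 33 32 27 17 45 53 53
 53 53 40 19 28 33 35 36 36 36 36 36 36 36 35 33 31 18 35 52 53
 53 51 26 16 29 36 36 36 36 37 37 37 36 36 36 36 33 17 23 49 53
 53 43 19 15 26 37 37 36 36 37 37 37 36 36 36 36 31 16 18 38 53
 35 26 18 15 17 33 36 36 36 36 36 36 36 36 36 34 21 15 17 24 38
 45 28 20 14 14 19 33 36 36 37 36 36 36 36 34 23 14 14 19 24 40
 53 34 24 14 15 15 17 24 32 35 36 36 33 28 19 15 14 13 21 29 51
 53 40 28 15 15 15 15 14 15 17 18 18 16 15 15 15 14 13 26 36 52
 53 48 30 16 15 15 15 14 15 15 15 15 15 15 15 15 14 15 30 46 52
 53 52 37 23 14 15 15 14 15 15 15 15 15 15 15 15 13 21 35 51 52
 52 53 48 32 19 15 15 14 15 15 15 15 15 15 15 14 17 30 45 52 52
 37 37 38 33 30 20 14 14 14 14 14 14 14 14 14 19 29 33 39 40 41
 45 45 44 44 44 38 28 20 16 14 14 14 16 20 26 32 31 37 42 41 41
 53 53 53 53 53 52 42 26 28 29 28 29 29 29 28 28 25 43 52 52 52
 52 52 53 52 52 46 29 17 23 28 28 28 28 28 28 27 17 39 52 52 52
```

Run:
```python
from h import *
d=np.load('w8.npz');f=d['f'];c=(d['T'],*d['k']);H=hsv(f)
m=(H[...,0]<16)&(H[...,1]>90)&(f[...,0]>96)
m=cv2.morphologyEx(m.astype(np.uint8),cv2.MORPH_OPEN,np.ones((5,5)))
b=big(m,(279,146,352,235));w=onz(c,b,.009)[:,:2]*1000
e=cv2.fitEllipse(w.astype(np.float32));print('floor',b.min(0),b.max(0),e,cv2.minEnclosingCircle(w.astype(np.float32)))
T=d['T'];s=arm.read_state();P=np.r_[np.array(e[0])/1000,.009]
print('jar in tool', (R(s).T@(P-s['eef_pos'])*1000).round(1))
# image prediction of jar extents
for z,r in((.105,.027),(.091,.027),(.083,.031),(.005,.031)):
    a=np.linspace(0,6.28,73);q=proj(c,np.c_[P[0]+r*np.cos(a),P[1]+r*np.sin(a),0*a+z]);print(z,q.min(0).round(),q.max(0).round())
```

```text
floor [290 150] [340 200] ((441.041748046875, 328.1336669921875), (52.47916030883789, 53.02841567993164), 92.07957458496094) ((441.06768798828125, 328.1311340332031), 26.90676498413086)
jar in tool [  3.7   0.2 187.2]
0.105 [279. 168.] [350. 236.]
0.091 [281. 164.] [349. 229.]
0.083 [277. 157.] [353. 230.]
0.005 [285. 145.] [345. 203.]
```

```bash
python3 -m crank '[0.037,0.002,0.3,0,0,0,0,0.4,0,0,0,0,0.4,0,0,0,0,0.38,0,0,0,0,0,0,0,0,0,0,0,1,0,0,0,0,1,0,0,0,0,1,0,0,0,0,1,0,0,0,0,1]'
python3 look.py w9.npz 215 60 425 380 | head -2
python3 -c "
from h import *
s=arm.read_state();print(s['force'],s['grip_width'],s['finger_force'])"
```

```text
time: 10.85
eef_pos: [0.4422, 0.3289, 0.0508]
ee_rot: [3.139, 0.003, 3.009]
force: [-1.2, -1.9, 8.7]
grip_width: 0.061
finger_force: 66.1
[0.4422 0.3289 0.0508] [1.7983e+02 1.6000e-01 1.7239e+02] [-0.87  0.64  0.19  1.92 -0.21  0.59  0.9 ]
blob [233 181] [398 371] 22915.5
[-0.64221412 -1.51966337  9.40602343] 0.06098688507748693 66.0960274154786
```

```bash
python3 -m crank '[0,0,-0.1,0,1,0,0,-0.12,0,1,0,0,0,0,1,0.12,0,0,0,1,0.1,0,0,0,1,0.04,0,0,0,1,0.04,0,0,0,1,0.04,0,0,0,1,0.03,0,0,0,1,0,0,0,0,1]'
python3 look.py w10.npz 150 0 490 399 
python3 -c "
from h import *
s=arm.read_state();print(s['force'],s['moment'],s['grip_width'],s['finger_force'])"
```

```text
time: 11.9
eef_pos: [0.4094, 0.332, 0.0718]
ee_rot: [3.139, 0.009, 3.006]
force: [11.4, -4.2, 2.7]
grip_width: 0.061
finger_force: 64.4
[0.4094 0.332  0.0718] [179.86   0.51 172.25] [-0.93  0.57  0.21  1.98 -0.19  0.59  0.84]
blob [234 194] [399 371] 22287.5
map px/col 7.27 px/row 9.45
 40 33 46 42 36 32 32 31 28 26 26 27 27 25 25 29 32 29 32 32 36 43 44 44
 53 34 56 57 56 41 29 19 23 32 36 36 36 34 29 20 21 18 37 46 56 57 57 57
 55 34 54 57 57 49 19 31 37 37 37 37 37 36 36 35 24 17 53 57 57 57 57 57
 51 35 48 51 51 28 28 37 37 37 37 37 37 36 36 36 35 20 41 52 52 52 52 53
 42 35 40 43 31 18 35 37 37 37 37 37 37 37 36 36 35 27 17 36 41 41 41 38
 57 38 48 53 21 18 37 38 38 38 37 38 37 37 37 36 36 29 17 29 56 57 56 54
 54 34 37 33 18 16 34 37 37 37 37 37 37 36 36 36 36 24 16 19 40 44 46 51
 31 17  8 20 17 15 22 36 37 37 38 38 38 37 37 36 31 16 15 18 20  8 18 29
 20  9 16 19 15 15 16 24 37 41 41 41 41 40 39 31 19 16 15 15 19 14  9 20
 14  8 19 15 15 17 18 17 17 23 29 32 31 27 20 17 17 18 17 16 16 18  7 15
  6 14 17 16 18 18 17 17 17 16 17 18 18 18 17 17 16 16 17 18 17 17 12  6
  4 15 20 18 17 17 17 17 17 16 17 18 18 18 17 17 16 16 17 17 18 23 13  4
  4 16 29 17 17 17 17 17 17 16 17 18 18 18 17 17 16 16 17 17 17 30 15  4
  5 22 30 16 17 17 17 17 17 16 17 17 17 17 17 17 16 17 17 17 16 30 24  5
  7 30 25 15 16 16 16 16 16 16 16 16 16 16 16 16 16 16 16 16 15 24 30  8
  6 31 24 16 17 17 17 17 17 15 16 16 16 16 16 16 15 17 17 17 17 25 30  6
  5 23 26 16 17 17 17 17 16 15 16 16 16 16 16 16 15 16 17 17 17 27 21  5
  5 10 31 18 17 17 17 16 15 15 17 17 17 17 16 16 14 15 17 17 19 32  9  5
  5  5 24 26  7  7  7  6  7  9 12 15 15 12  9  7  6  6  7  7 27 23  5  5
  5  5  8 10  5  5  5  4  4  5  5  5  5  5  5  5  5  5  5  5 11  8  5  5
[11.15005218 -4.72668623  2.72021434] [-1.27541199 -2.77851924  0.13158815] 0.06080600889731571 64.42513163317926
```

```bash
cat > tilt.py <<'E'
from h import *
from scipy.optimize import brentq
s=arm.read_state();f,c=grab('wrist');H=hsv(f)
m=((H[...,0]<16)&(H[...,1]>90)&(f[...,0]>105)).astype(np.uint8)
m=cv2.morphologyEx(m,cv2.MORPH_OPEN,np.ones((9,9)))
b=big(m,(150,0,490,310));top=b[b[:,1]<b[:,1].mean()+10]
e=cv2.fitEllipse(cv2.convexHull(b.astype(np.int32)).astype(np.float32)[:,0]);print(b.min(0),b.max(0),np.round(e[0],1),np.round(e[1],1))
o,d=ray(c,[e[0]]);Rm=R(s);o=Rm.T@(o-s['eef_pos']);d=Rm.T@d[0]
px,pz,L=X0,-.019,.0608
g=lambda t:(o+t*d)-[px,0,pz]
F=lambda t:np.hypot(g(t)[0],g(t)[2])-L
ts=np.linspace(.1,.4,300);v=[F(t) for t in ts];i=[k for k in range(299) if v[k]*v[k+1]<0]
for k in i:
    t=brentq(F,ts[k],ts[k+1]);q=g(t);print('floor tool',(o+t*d).round(4),'tilt',np.degrees(np.arctan2(-q[0],q[2])).round(2))
print(s['eef_pos'].round(4),np.degrees(s['ee_rot']).round(2),s['force'].round(1),s['moment'].round(2),s['grip_width'])
E
sed -i 's/X0,/0.0012,/' tilt.py; python3 tilt.py
python3 -m crank '[0.04,0,0,0,1,0.04,0,0,0,1,0.04,0,0,0,1,0,0,0,0,1]'; python3 tilt.py
```

```text
[272 196] [357 278] [314.4 237.3] [83.2 86.8]
floor tool [-0.0033 -0.0002  0.0416] tilt 4.2
[0.4094 0.3319 0.0718] [179.86   0.5  172.24] [11.2 -4.7  2.7] [-1.28 -2.78  0.13] 0.06080600889731571
time: 12.4
eef_pos: [0.3983, 0.3348, 0.0725]
ee_rot: [3.137, 0.01, 3.006]
force: [12.1, -4.2, 5.9]
grip_width: 0.0607
finger_force: 63.3
[271 217] [356 301] [313.7 258.6] [85.1 86.1]
floor tool [-0.0165 -0.0006  0.0392] tilt 16.93
[0.3983 0.3348 0.0725] [179.71   0.58 172.23] [12.1 -4.2  5.9] [-0.93 -2.91  0.05] 0.060675107579666314
```

```bash
sed -i 's/490,310/490,345/' tilt.py
python3 -m crank '[0.04,0,0,0,1,0.04,0,0,0,1,0.03,0,0,0,1,0,0,0,0,1]'; python3 tilt.py
```

```text
time: 12.85
eef_pos: [0.3864, 0.3363, 0.0724]
ee_rot: [3.137, 0.008, 3.006]
force: [9.5, -4.1, 9.7]
grip_width: 0.0602
finger_force: 62.3
[271 238] [356 326] [313.3 282.1] [85.8 89.4]
floor tool [-0.0296 -0.0009  0.0334] tilt 30.44
[0.3864 0.3363 0.0724] [179.75   0.48 172.25] [ 9.5 -4.1  9.7] [-1.02 -2.3   0.04] 0.06016308125605394
```

```bash
python3 -m crank '[0,0,-0.2,0,1,0,0,-0.4,0,1,0,0,-0.45,0,1,0,0,-0.45,0,1,0,0,-0.3,0,1,0,0,0,-0.0425,1,0,0,0,-0.0425,1,0,0,0,0,1,0,0,0,0,1]'; python3 tilt.py
```

```text
time: 13.8
eef_pos: [0.3807, 0.3357, 0.2499]
ee_rot: [-3.141, -0.001, -3.011]
force: [-0.4, 0.2, -1.7]
grip_width: 0.0606
finger_force: 67.0
[273 235] [356 322] [314.3 278.9] [84.7 88.2]
floor tool [-0.0281  0.0001  0.0343] tilt 28.78
[0.3807 0.3357 0.2499] [-1.7996e+02 -6.0000e-02 -1.7251e+02] [-0.4  0.2 -1.7] [-0.03  0.02  0.03] 0.0605598834605444
```

```bash
python3 look.py w11.npz 150 0 490 399
python3 - <<'E'
from h import *
d=np.load('w11.npz');f=d['f'];H=hsv(f)
m=((H[...,0]<16)|(H[...,0]>172))&(H[...,1]>90)
b=big(m,(150,0,490,399)); hull=cv2.convexHull(b.astype(np.int32))[:,0]
for r in range(180,400,15):
    x=b[b[:,1]==r][:,0]; print(r,x.min() if len(x) else None,x.max() if len(x) else None)
E
```

```text
[0.3808 0.3357 0.2499] [-1.7996e+02 -5.0000e-02 -1.7250e+02] [-1.01  0.27  0.24  1.9  -0.08  0.98  0.97]
blob [234 223] [400 369] 18960.5
map px/col 6.08 px/row 7.9
 45 54 54 54 46 43 48 44 42 41 35 47 46 42 43 34 43 51 54 54 38 45 51 48 49 49 49 49 48
 54 54 54 54 40 51 55 54 48 30 18 16 16 17 17 17 17 18 26 36 33 50 50 49 49 49 49 49 36
 41 43 48 50 38 54 48 30 18 19 20 24 26 28 28 27 25 23 21 19 18 31 46 49 49 49 49 43 17
 52 52 48 40 38 32 18 20 21 24 29 31 31 31 30 31 31 30 26 22 23 22 22 40 49 49 50 28 21
 40 32 28 23 32 21 23 19 24 29 30 31 31 31 31 31 31 31 30 26 21 22 24 21 37 24 28 20 25
 22 18  7 10 21 23 18 20 29 30 30 30 30 30 31 31 31 31 30 30 24 19 21 27 22  7 11 18 21
 18 13  6 19 24 16 15 25 29 30 30 30 30 30 32 31 31 30 30 31 28 18 18 20 27 18  5 15 18
 17  5 14 25 18 14 15 29 31 32 31 30 30 30 32 32 31 30 31 31 30 19 18 18 22 26 13  8 18
  9  5 22 24 14 15 18 30 32 32 32 32 30 30 31 31 31 30 31 31 30 17 16 17 17 26 22  5 13
  4 11 26 20 14 15 17 27 32 32 32 32 30 31 31 31 30 30 31 31 28 15 15 16 16 22 26 10  6
  4 16 26 16 14 15 16 21 31 32 32 31 30 32 32 31 30 31 
[... 314 characters left out ...]
4 15 15 15 14 15 16 15 14 14 14 15 15 15 15 15 15 15 14 14 18 29 17  4
  4 21 30 24 16 14 14 15 15 14 15 16 15 14 13 15 15 15 15 15 15 15 14 14 15 24 28 10  4
  4  9 31 29 20 15 14 15 15 15 15 16 14 14 14 15 15 15 15 15 15 15 14 15 17 29 22  5  4
  4  4 27 32 27 17 16 14 15 16 16 15 15 15 15 15 15 15 15 14 14 14 14 16 27 29 13  4  4
  4  4 12 42 25  5  5  5  5  5  6  8 10 11 12 11  9  8  6  5  5  5  5  7 28 35  6  4  4
  4  4  4 19 10  4  4  4  4  4  4  4  4  4  4  4  4  4  4  4  4  4  4  4 13 15  4  4  4
180 None None
195 None None
210 None None
225 299 333
240 269 362
255 255 377
270 244 388
285 238 394
300 235 399
315 234 399
330 236 398
345 242 393
360 250 383
375 None None
390 None None
```

```bash
cat > axis.py <<'E'
from h import *
from scipy.optimize import least_squares
s=arm.read_state();f,c=grab('wrist');H=hsv(f)
m=((H[...,0]<16)|(H[...,0]>172))&(H[...,1]>90)
b=big(m,(150,0,490,399))
r1=b[:,1].max()-12
p=b[(b[:,1]>265)&(b[:,1]<r1)].astype(float)
q=least_squares(lambda v:np.hypot(p[:,0]-v[0],p[:,1]-v[1])-v[2],[316,312,83],loss='soft_l1').x
cs=[]
for th in(105,112,116):
    k=cv2.morphologyEx(((H[...,0]<16)&(H[...,1]>90)&(f[...,0]>th)).astype(np.uint8),cv2.MORPH_OPEN,np.ones((9,9)))
    w=big(k,(255,200,375,345));e=cv2.fitEllipse(cv2.convexHull(w.astype(np.int32))[:,0].astype(np.float32));cs.append(e[0]);print(th,np.round(e[0],1),np.round(e[1],1),w.min(0),w.max(0))
fc=np.mean(cs,0);print('rim',q.round(1))
T,fl=c[0],c[1];Rm=R(s)
o,d=ray(c,[q[:2],fc]);o=Rm.T@(o-s['eef_pos']);d=d@Rm
for rr in(.027,):
    Pr=o+d[0]*fl*rr/q[2]
    t=np.linspace(.1,.4,3001);D=np.linalg.norm(o+t[:,None]*d[1]-Pr,axis=1);i=np.argmin(abs(D-.096)+(t<.1));Pf=o+t[i]*d[1]
    a=(Pr-Pf)/.096;B=Pf-.004*a
    print('rim',Pr.round(4),'floor',Pf.round(4),'bottom(tool)',B.round(4),'axis(tool)',a.round(3),'tilt',np.degrees(np.arctan2(a[0],-a[2])).round(2),'roll',np.degrees(np.arctan2(a[1],-a[2])).round(2))
y=np.radians(7.55);ax=np.array([-.5*np.cos(y),-.5*np.sin(y),.866]);lens=np.array([.6712,.0386,.085]);G=lens+.1*ax
Bw=s['eef_pos']+Rm@B;print('bottom',Bw.round(4),'axis world',(Rm@a).round(3),'want',ax.round(3),G.round(4))
e=G-Bw;print('move tool mm',(Rm.T@e*1000).round(1),'along axis',round(e@ax*1000,1)); print(s['eef_pos'].round(4),np.degrees(s['ee_rot']).round(2))
E
python3 axis.py
```

```text
105 [314.4 278.9] [84.4 88.5] [274 236] [356 322]
112 [314.4 278.9] [83.5 87.4] [274 236] [355 322]
116 [314.5 278.9] [82.6 86.7] [275 236] [355 322]
rim [316.8 311.3  82.6]
rim [ 0.0107  0.0013 -0.0523] floor [-0.0286  0.0002  0.0352] bottom(tool) [-0.0303  0.0001  0.0389] axis(tool) [ 0.41   0.012 -0.912] tilt 24.19 roll 0.74
bottom [0.4108 0.3398 0.2111] axis world [-0.407 -0.041  0.912] want [-0.496 -0.066  0.866] [0.6216 0.032  0.1716]
move tool mm [-168.6 -332.8   39.5] along axis -118.4
[0.3809 0.3358 0.2499] [-1.7996e+02 -4.0000e-02 -1.7246e+02]
```

```bash
cat > chk.py <<'E'
from h import *
from scipy.optimize import least_squares
import sys
for n in sys.argv[1:]:
    d=np.load(n);f=d['f'];T=d['T'];c=(T,*d['k']);H=hsv(f)
    m=((H[...,0]<16)|(H[...,0]>172))&(H[...,1]>90);b=big(m,(150,0,490,399))
    print(n,[(r,b[b[:,1]==r][:,0].min(),b[b[:,1]==r][:,0].max()) for r in range(b[:,1].min()+5,b[:,1].max(),15)])
    p=b[(b[:,1]>280)&(b[:,1]<b[:,1].max()-12)].astype(float)
    q=least_squares(lambda v:np.hypot(p[:,0]-v[0],p[:,1]-v[1])-v[2],[316,312,83],loss='soft_l1').x
    k=cv2.morphologyEx(((H[...,0]<16)&(H[...,1]>90)&(f[...,0]>112)).astype(np.uint8),cv2.MORPH_OPEN,np.ones((9,9)))
    w=big(k,(255,150,375,345));e=cv2.fitEllipse(cv2.convexHull(w.astype(np.int32))[:,0].astype(np.float32))
    M=np.array(imaging.camera_info('wrist')['tool_from_camera'])
    o,dd=ray((M,*d['k']),[q[:2],e[0]]);print('rim',q.round(1),'floor',np.round(e[0],1),np.round(e[1],1))
    Pr=o+dd[0]*c[1]*.027/q[2];t=np.linspace(.1,.4,3001);D=np.linalg.norm(o+t[:,None]*dd[1]-Pr,axis=1);Pf=o+t[np.argmin(abs(D-.096))]*dd[1];a=(Pr-Pf)/.096
    print(Pr.round(4),Pf.round(4),'tilt',np.degrees(np.arctan2(a[0],-a[2])).round(2))
E
python3 chk.py w9.npz w10.npz w11.npz
```

```text
w9.npz [(186, np.int32(291), np.int32(339)), (201, np.int32(275), np.int32(356)), (216, np.int32(267), np.int32(363)), (231, np.int32(261), np.int32(370)), (246, np.int32(254), np.int32(376)), (261, np.int32(246), np.int32(385)), (276, np.int32(240), np.int32(391)), (291, np.int32(236), np.int32(394)), (306, np.int32(237), np.int32(394)), (321, np.int32(235), np.int32(397)), (336, np.int32(234), np.int32(397)), (351, np.int32(240), np.int32(392)), (366, np.int32(245), np.int32(386))]
rim [315.4 271.1  86.7] floor [315.2 229.6] [81.5 87.1]
[ 0.0258  0.0008 -0.053 ] [0.0023 0.0006 0.0401] tilt 14.18
w10.npz [(199, np.int32(284), np.int32(346)), (214, np.int32(272), np.int32(358)), (229, np.int32(264), np.int32(366)), (244, np.int32(257), np.int32(374)), (259, np.int32(245), np.int32(385)), (274, np.int32(241), np.int32(390)), (289, np.int32(237), np.int32(395)), (304, np.int32(237), np.int32(394)), (319, np.int32(235), np.int32(398)), (334, np.int32(234), np.int32(398)), (349, np.int32(239), np.int32(392)), (364, np.int32(244), np.int32(387))]
rim [315.9 318.4  82.5] floor [314.4 237.3] [82.5 86.7]
[ 0.0084  0.001  -0.053 ] [-0.0037  0.0001  0.0422] tilt 7.28
w11.npz [(228, np.int32(289), np.int32(341)), (243, np.int32(265), np.int32(366)), (258, np.int32(249), np.int32(381)), (273, np.int32(243), np.int32(390)), (288, np.int32(238), np.int32(395)), (303, np.int32(235), np.int32(399)), (318, np.int32(234), np.int32(399)), (333, np.int32(237), np.int32(397)), (348, np.int32(243), np.int32(392)), (363, np.int32(252), np.int32(381))]
rim [316.9 312.1  82.5] floor [314.3 279. ] [83.8 87.2]
[ 0.0104  0.0013 -0.0523] [-0.0288  0.0001  0.0354] tilt 24.04
```

```bash
cat > rig.py <<'E'
from h import *
from scipy.optimize import least_squares
M=np.array(imaging.camera_info('wrist')['tool_from_camera'])
def plane_circle(k,pix,P,a,fixed=None):
    o,d=ray((M,*k),pix);X=o+d*(((P-o)@a)/(d@a))[:,None]
    v=np.array([0,1.,0]);v-=a*(v@a);v/=np.linalg.norm(v);u=np.cross(v,a);U=np.c_[(X-P)@u,(X-P)@v]
    q=least_squares(lambda t:np.hypot(U[:,0]-t[0],U[:,1]-t[1])-(fixed or t[2]),[0,0,.027],loss='soft_l1',f_scale=.001).x
    return P+q[0]*u+q[1]*v,q[2]
def solve(f,k,lo=None,verbose=1):
    H=hsv(f);m=((H[...,0]<16)|(H[...,0]>172))&(H[...,1]>90);b=big(m,(150,0,490,399)).astype(float)
    g=cv2.morphologyEx(((H[...,0]<16)&(H[...,1]>90)&(f[...,0]>108)).astype(np.uint8),cv2.MORPH_OPEN,np.ones((9,9)))
    w=big(g,(255,150,375,345)).astype(float)
    w=cv2.convexHull(w.astype(np.int32))[:,0].astype(float)
    Pf=np.array([-.02,0,.037]);Pr=np.array([.008,0,-.053])
    for _ in range(40):
        a=(Pr-Pf);a/=np.linalg.norm(a)
        rp=b[(b[:,1]>(lo or 295))&(b[:,1]<b[:,1].max()-6)]
        Pr2,rr=plane_circle(k,rp,Pr,a);Pf2,rf=plane_circle(k,w,Pf,a)
        # depth: rim radius 27 sets rim depth, then 96 mm to floor
        o=M[:3,3];Pr2=o+(Pr2-o)*(1+.5*(.027/rr-1))
        dv=(Pf2-o)/np.linalg.norm(Pf2-o);bq=dv@(o-Pr2);cc=(o-Pr2)@(o-Pr2)-.096**2;t=-bq+np.sqrt(max(bq*bq-cc,0));Pf2=o+t*dv
        Pr,Pf=Pr2,Pf2
    a=(Pr-Pf)/np.linalg.norm(Pr-Pf)
    if verbose: print('rim',Pr.round(4),rr.round(4),'floor',Pf.round(4),rf.round(4),'tilt',np.degrees(np.arctan2(a[0],-a[2])).round(2),'roll',np.degrees(np.arctan2(a[1],-a[2])).round(2))
    return Pr,Pf,a
if __name__=='__main__':
    for n,lo in(('w9.npz',318),('w9.npz',328),('w10.npz',318),('w11.npz',270),('w11.npz',300),('w11.npz',325)):
        d=np.load(n);print(n,lo,end=' ');solve(d['f'],d['k'],lo)
E
python3 rig.py
```

```text
w9.npz 318 rim [ 0.0684  0.0007 -0.0967] 0.027 floor [ 0.0235  0.0007 -0.0118] 0.0185 tilt 27.87 roll -0.01
w9.npz 328 rim [ 0.0787  0.0007 -0.1073] 0.027 floor [ 0.029   0.0007 -0.0252] 0.0166 tilt 31.21 roll -0.01
w10.npz 318 rim [ 0.0552  0.0009 -0.0844] 0.027 floor [0.0138 0.0004 0.0023] 0.0205 tilt 25.51 roll 0.39
w11.npz 270 rim [ 0.0176  0.0014 -0.0496] 0.027 floor [-0.0278  0.      0.035 ] 0.0263 tilt 28.21 roll 0.9
w11.npz 300 rim [ 0.0325  0.0013 -0.0613] 0.027 floor [-0.0187  0.0001  0.0199] 0.024 tilt 32.24 roll 0.83
w11.npz 325 rim [ 0.053   0.0012 -0.0807] 0.027 floor [-0.0046  0.0002 -0.004 ] 0.0206 tilt 36.92 roll 0.74
```

```bash
python3 - <<'E'
s=open('rig.py').read()
s=s.replace("Pr2,rr=plane_circle(k,rp,Pr,a)","Pr2,rr=plane_circle(k,rp,Pr,a,.027)")
s=s.replace("Pr2=o+(Pr2-o)*(1+.5*(.027/rr-1))","zc=-(M[:3,:3].T@(Pr2-o))[2];hw=(b[:,0].max()-b[:,0].min())/2;Pr2=o+(Pr2-o)*(k[0]*.027/hw)/zc")
open('rig.py','w').write(s)
E
python3 rig.py
python3 - <<'E'
import numpy as np
from h import *
for n in('w9.npz','w11.npz'):
    f=np.load(n)['f']
    for r in(315,345,360,366): print(n,r,[''.join('%4d'%v for v in f[r,x0:x0+30,0]) for x0 in(230,)])
    print('col 240..',f[280:372:4,250,0],'mid',f[340:380:2,317,0])
E
```

```text
w9.npz 318 rim [ 0.0198 -0.0005 -0.0494] 0.027 floor [0.     0.0005 0.0445] 0.0265 tilt 11.89 roll -0.65
w9.npz 328 rim [ 0.0199 -0.0006 -0.0494] 0.027 floor [0.     0.0005 0.0445] 0.0265 tilt 11.93 roll -0.7
w10.npz 318 rim [ 0.0171  0.001  -0.0502] 0.027 floor [-0.0045  0.0002  0.0433] 0.0265 tilt 13.01 roll 0.5
w11.npz 270 rim [ 0.0187  0.0014 -0.0504] 0.027 floor [-0.0271  0.0001  0.0339] 0.0261 tilt 28.53 roll 0.9
w11.npz 300 rim [ 0.0188  0.0014 -0.0504] 0.027 floor [-0.0271  0.0001  0.0339] 0.0261 tilt 28.6 roll 0.92
w11.npz 325 rim [ 0.0194  0.0014 -0.0502] 0.027 floor [-0.027   0.0001  0.0338] 0.0261 tilt 28.9 roll 0.92
w9.npz 315 ['  24  15  23  15  17  14  16  42  76 102 116 121 124 128 134 138 139 137 135 119  98  72  62  63  70  71  72  71  69  72']
w9.npz 345 ['  23  21  24  25  20  21  19  39  70 106 127 132 137 139 136 131 113  91  79  74  72  68  70  72  69  72  73  71  72  71']
w9.npz 360 ['  19  24  24  20  23  21  23  23  25  24  20  22  28  50  90 121 136 140 144 139 133 118  99  86  76  71  65  51  33  32']
w9.npz 366 ['  19  18  15  23  20  21  24  22  24  19  
[... 270 characters left out ...]
  18  16  14  33  60  87  97 101 105 107 109 111 111 107  99  84  65  59  54  52  52  54  55  57  62  66  65  63  62']
w11.npz 345 ['  20  21  19  18  16  18  11  25  58 105 137 138 125 118 116 121 120 122 123 117 115 101  91  80  74  75  72  67  61  61']
w11.npz 360 ['  24  24  15  15  16  16  12  20  16  18  20  11  22  39  93 146 179 189 182 159 138 127 126 124 123 121 108  85  54  40']
w11.npz 366 ['  15  14  19  17  18  21  13  18  17  17  14  17  23  20  23  42  90 145 180 196 199 195 175 149 125 100  69  38  19  18']
col 240.. [109  89  75  63  54  53  56  52  51  56  58  58  62  67  72  86 108 118
 121 122 138 191 191] mid [55 57 55 59 60 62 61 60 62 59 60 61 50 23 20 17 18 15 23 18]
```

Run:
```python
from h import *
i=imaging.camera_info('wrist');M=np.array(i['tool_from_camera']);k=np.load('w9.npz')['k'];a=np.linspace(0,2*np.pi,721)
def ed(P,ax,r=.027):
    v=np.array([0,1,0]);u=np.cross(v,ax);q=proj((M,*k),P+r*(np.cos(a)[:,None]*u+np.sin(a)[:,None]*v))
    out=[]
    for row in(303,318,333,348,363,366):
        j=np.where(np.diff(np.sign(q[:,1]-row)))[0]; out.append((row,*np.sort(q[j,0]).round(0)))
    return q.min(0).round(1),q.max(0).round(1),out
print('w9 vertical',ed(np.array([.0020,.0005,-.0542]),np.array([0,0,-1.])))
for n in('w9.npz','w11.npz'):
    H=hsv(np.load(n)['f']);m=((H[...,0]<16)|(H[...,0]>172))&(H[...,1]>90);b=big(m,(150,0,490,399))
    print(n,[(r,b[b[:,1]==r][:,0].min(),b[b[:,1]==r][:,0].max()) for r in(303,318,333,348,363,366)])
```

```text
w9 vertical (array([232.2, 263.6]), array([396.6, 401.1]), [(303, np.float64(240.0), np.float64(389.0)), (318, np.float64(234.0), np.float64(395.0)), (333, np.float64(232.0), np.float64(397.0)), (348, np.float64(234.0), np.float64(394.0)), (363, np.float64(241.0), np.float64(388.0)), (366, np.float64(243.0), np.float64(386.0))])
w9.npz [(303, np.int32(237), np.int32(394)), (318, np.int32(236), np.int32(396)), (333, np.int32(234), np.int32(398)), (348, np.int32(239), np.int32(393)), (363, np.int32(244), np.int32(388)), (366, np.int32(245), np.int32(386))]
w11.npz [(303, np.int32(235), np.int32(399)), (318, np.int32(234), np.int32(399)), (333, np.int32(237), np.int32(397)), (348, np.int32(243), np.int32(392)), (363, np.int32(252), np.int32(381)), (366, np.int32(254), np.int32(379))]
```

```bash
python3 - <<'E'
s=open('rig.py').read()
s=s.replace("rp=b[(b[:,1]>(lo or 295))&(b[:,1]<b[:,1].max()-6)]","rp=np.array([(g(b[b[:,1]==r,0]),r) for r in range(lo or 300,365) for g in(np.min,np.max)])")
open('rig.py','w').write(s)
E
python3 rig.py
```

```text
w9.npz 318 rim [ 0.005   0.001  -0.0539] 0.027 floor [0.0005 0.0006 0.042 ] 0.0267 tilt 2.67 roll 0.25
w9.npz 328 rim [ 0.0051  0.001  -0.0539] 0.027 floor [0.0005 0.0006 0.042 ] 0.0267 tilt 2.75 roll 0.24
w10.npz 318 rim [ 0.0057  0.0011 -0.0537] 0.027 floor [-0.0043  0.0002  0.0417] 0.0267 tilt 5.94 roll 0.56
w11.npz 270 rim [ 0.0122  0.0014 -0.0524] 0.027 floor [-0.0279  0.      0.0348] 0.0263 tilt 24.68 roll 0.89
w11.npz 300 rim [ 0.0126  0.0015 -0.0523] 0.027 floor [-0.0278  0.      0.0348] 0.0263 tilt 24.93 roll 0.95
w11.npz 325 rim [ 0.0126  0.0016 -0.0523] 0.027 floor [-0.0278  0.      0.0348] 0.0263 tilt 24.94 roll 1.01
```

```bash
sed -i 's/0.0012,-.019,.0608/0.0011,-.0285,.0698/' tilt.py
python3 -m crank '[0,0,0,0.0425,1,-0.15,0,0,0.0425,1,0,0,0.45,0,1,0,0,0.45,0,1,0,0,0.45,0,1,0,0,0.35,0,1,0,0,0.1,0,1,0.1,0,0,0,1,0.05,0,0,0,1,0.03,0,0,0,1,0.03,0,0,0,1,0,0,0,0,1]'; python3 tilt.py
```

```text
time: 15.15
eef_pos: [0.3798, 0.3397, 0.0737]
ee_rot: [3.136, 0.008, 3.006]
force: [7.5, -3.5, 0.8]
grip_width: 0.0597
finger_force: 64.1
[271 250] [356 340] [313.5 295. ] [85.6 90.9]
floor tool [-0.0366 -0.0007  0.0302] tilt 32.7
[0.3798 0.3397 0.0737] [179.7    0.45 172.25] [ 7.5 -3.5  0.8] [-0.92 -1.86  0.03] 0.059738489798127466
```

```bash
python3 -m crank '[0,0,-0.2,0,1,0,0,-0.4,0,1,0,0,-0.45,0,1,0,0,-0.45,0,1,0,0,-0.3,0,1,0,0,0,-0.0425,1,0,0,0,-0.0425,1,0,0,0,0,1,0,0,0,0,1]'; python3 tilt.py
python3 look.py w12.npz 150 0 490 399 | head -2
python3 - <<'E'
from rig import *
d=np.load('w12.npz')
for lo in(265,290,315): solve(d['f'],d['k'],lo)
H=hsv(d['f']);m=((H[...,0]<16)|(H[...,0]>172))&(H[...,1]>90);b=big(m,(150,0,490,399))
print([(r,b[b[:,1]==r][:,0].min(),b[b[:,1]==r][:,0].max()) for r in range(b[:,1].min()+3,370,12)])
E
```

```text
time: 16.1
eef_pos: [0.3753, 0.339, 0.2517]
ee_rot: [3.14, 0.001, -3.011]
force: [-0.7, 0.8, -1.5]
grip_width: 0.0599
finger_force: 66.1
[274 248] [356 335] [314.6 291.8] [83.7 90. ]
floor tool [-0.0352  0.0003  0.0311] tilt 31.3
[0.3753 0.339  0.2517] [ 1.7991e+02  7.0000e-02 -1.7254e+02] [-0.7  0.8 -1.5] [-0.03  0.03  0.01] 0.059879877198848824
[0.3753 0.3389 0.2513] [ 1.7994e+02  5.0000e-02 -1.7251e+02] [-1.04  0.27  0.26  1.91 -0.08  0.98  0.96]
blob [234 223] [399 365] 18694.0
rim [ 0.015   0.0012 -0.0509] 0.027 floor [-0.0344  0.0008  0.0314] 0.0255 tilt 30.99 roll 0.3
rim [ 0.0154  0.0012 -0.0507] 0.027 floor [-0.0343  0.0008  0.0314] 0.0255 tilt 31.22 roll 0.29
rim [ 0.0154  0.0012 -0.0507] 0.027 floor [-0.0343  0.0008  0.0314] 0.0255 tilt 31.21 roll 0.29
[(226, np.int32(297), np.int32(336)), (238, np.int32(271), np.int32(361)), (250, np.int32(259), np.int32(375)), (262, np.int32(247), np.int32(386)), (274, np.int32(241), np.int32(392)), (286, np.int32(237), np.int32(396)), (298, np.int32(236), np.int32(398)), (310, np.int32(234), np.int32(398)), (322, np.int32(236), np.int32(398)), (334, np.int32(239), np.int32(392)), (346, np.int32(247), np.int32(387)), (358, np.int32(253), np.int32(379))]
```

Both tilt measures agree at about 31°. Now I carry the jar to the camera.

```bash
python3 -m crank '[-0.1,-0.2,0,0,1,-0.2,-0.4,0,0,1,-0.2,-0.4,0,0,1,-0.2,-0.4,0,0,1,-0.2,-0.4,0,0,1,-0.2,-0.4,0,0,1,-0.2,-0.4,0,0,1,-0.2,-0.4,0,0,1,-0.2,-0.4,0,0,1,0.02,0.04,0,0,1,0,0,0.2,0,1,0,0,0.25,0,1]'
python3 -m crank '[0,0,0,0,1,0,0,0,0,1]'
cat > fin.py <<'E'
from rig import *
s=arm.read_state();f,c=grab('wrist');Pr,Pf,a=solve(f,c[1:],290)
Rm=R(s);B=s['eef_pos']+Rm@(Pf-.004*a);A=Rm@a
y=np.radians(7.55);ax=np.array([-.5*np.cos(y),-.5*np.sin(y),.866]);G=np.array([.6712,.0386,.085])+.1*ax
print('bottom',B.round(4),'want',G.round(4),'angle',np.degrees(np.arccos(A@ax)).round(2),'tool move mm',(Rm.T@(G-B)*1000).round(1),s['eef_pos'].round(4),np.degrees(s['ee_rot']).round(2))
cam=[grab('scene'),grab('side')]
np.savez('fin.npz',a=cam[0][0],b=cam[1][0],w=f)
# lens ring in wrist view would be hidden; check cover/jar blobs in scene views
for (F,cc),n in zip(cam,('scene','side')):
    H=hsv(F);m=((H[...,0]<16)|(H[...,0]>172))&(H[...,1]>110);x=proj(cc,[B,B+.1*A,B+.05*A]);u,v=x[2].astype(int);b=big(m,(u-35,v-35,u+35,v+35))
    print(n,'pred bottom,rim',x[:2].round(0).tolist(),'blob',b.min(0),b.max(0),cv2.minAreaRect(b.astype(np.float32)))
E
python3 fin.py
```

```text
time: 17.4
eef_pos: [0.5876, 0.0284, 0.2057]
ee_rot: [3.142, 0.002, -3.01]
force: [-0.1, -0.5, -2.6]
grip_width: 0.0599
finger_force: 66.3
time: 17.6
eef_pos: [0.5865, 0.0285, 0.2055]
ee_rot: [-3.141, -0.001, -3.008]
force: [1.1, -0.5, -1.2]
grip_width: 0.0599
finger_force: 66.3
rim [ 0.0156  0.0013 -0.0507] 0.027 floor [-0.0348  0.0001  0.031 ] 0.0259 tilt 31.62 roll 0.83
bottom [0.623  0.0334 0.1711] want [0.6216 0.032  0.1716] angle 1.74 tool move mm [ 1.6 -1.2 -0.5] [0.5865 0.0285 0.2055] [-1.7999e+02 -5.0000e-02 -1.7236e+02]
scene pred bottom,rim [[354.0, 198.0], [344.0, 165.0]] blob [341 163] [363 203] ((349.81695556640625, 183.40394592285156), (39.12886428833008, 20.692401885986328), 76.50426483154297)
side pred bottom,rim [[336.0, 161.0], [328.0, 150.0]] blob [322 143] [344 168] ((331.4235534667969, 156.49415588378906), (28.417892456054688, 15.83592414855957), 49.398704528808594)
```

```bash
python3 -m crank '[0.016,-0.012,-0.005,0,1,0,0,0,0,1]' | head -2
python3 - <<'E'
from h import *
L=np.array([.6712,.0386,.085])
def cam(n):
    i=imaging.camera_info(n);return (np.array(i['world_from_camera']),200/np.tan(np.radians(i['vfov']/2)),i['cx'],i['cy'])
cs=[cam('scene'),cam('side')]
for n,c in zip(('scene','side'),cs):
    f=cv2.imread(f'pics/{n}0.png')[:,:,::-1];g=cv2.cvtColor(np.ascontiguousarray(f),cv2.COLOR_RGB2GRAY);u,v=proj(c,[L])[0];print(n,u.round(1),v.round(1))
    U,V=int(round(u)),int(round(v));print(g[V-12:V+13,U-14:U+15]//3)
f=cv2.imread('pics/w4.png');s=(cv2.cvtColor(f,cv2.COLOR_BGR2GRAY))
print(s[255:345:6,420:540:5]//3)
E
```

```text
time: 17.95
eef_pos: [0.5856, 0.0266, 0.2067]
scene 362.9 228.7
[[29 31 35 42 48 53 55 56 56 55 55 55 55 55 55 55 55 55 55 55 53 49 46 45
  46 49 51 53 53]
 [28 29 31 35 41 48 52 55 55 55 55 55 55 55 55 55 55 55 55 55 55 53 52 52
  52 53 54 54 54]
 [28 28 29 31 35 41 47 52 54 54 54 54 54 55 55 55 55 55 55 55 55 55 55 54
  54 54 54 54 54]
 [28 28 28 29 30 34 40 47 51 53 53 54 54 54 55 55 55 55 55 55 55 55 55 55
  55 55 54 54 53]
 [28 28 28 28 29 30 34 40 46 51 53 54 55 55 54 54 54 54 55 55 55 55 55 55
  55 55 55 54 53]
 [28 28 28 28 28 29 30 33 40 46 51 54 55 55 54 54 54 54 55 55 55 55 54 54
  55 55 55 54 54]
 [28 28 28 28 28 28 28 30 33 39 45 51 54 55 54 53 53 54 54 55 55 55 54 54
  54 55 55 54 54]
 [28 28 28 28 28 28 28 29 30 33 38 44 50 52 52 51 50 50 51 52 54 54 54 54
  55 55 55 54 54]
 [28 28 28 28 28 28 28 28 29 29 31 36 42 45 45 44 42 41 42 45 49 53 54 54
  54 55 55 55 55]
 [28 28 28 28 28 28 28 28 28 28 28 30 33 36 36 35 33 32 32 34 41 48 53 54
  54 54 54 55 55]
 [28 28 28 28 28 28 28 28 27 26 26 27 29 30 31 31 30 29 27 26 31 42 50 53
  54 54 54 54 55]
 [28 28 28 28 28 28 28 2
[... 4008 characters left out ...]
49 26 26 71 72 70 70 70]
 [ 7 14 14  5  5  8 14 26 27 49 50 50 49 51 50 50 50 48 25 32 51 51 60 63]
 [ 7  9  8  5  4  8 16 25 29 50 49 50 51 50 50 50 50 50 34 24 30 33 36 39]
 [ 8  8  7  8  4  8 15 25 28 22  7  8  9 18 42 50 49 50 42 25 15  3  2  6]
 [ 6  6  6  7  8  7 10 19 22  6  6  6  7  8  6  9 40 50 39 24 15  5  7  6]
 [ 6  7  7  9  6  6  6  7  8  6  8  6  7  7  7  7  7 20 28 25  9  6  9  8]
 [ 9  6  8  7  7  6  8  7  6  9  8  6  7  8  6  7  7  7  8 20  4  6  9  9]
 [ 7  7  8  5  6  7  7  6  8  8  6  7  6  8  8  8  8  6  7  9  8  7  8  9]
 [ 8  6  9  7  8  9  8  7  7  8  8  7  7  7  7  7  8  7  6  8  7  7  9 19]
 [ 8  7  7  8  8  8  8  9  8  8  8  6  8  7  7  7  5  7  8  9  7  6  8 19]]
```

```bash
python3 - <<'E'
from h import *
i=imaging.camera_info('wrist');M=np.array(i['tool_from_camera'])
T=np.eye(4);T[:3,:3]=Ro.from_euler('xyz',[-np.pi,0.001,np.radians(-172.25)]).as_matrix();T[:3,3]=[.6444,-.0723,.1159];T=T@M
c=(T,200/np.tan(np.radians(i['vfov']/2)),i['cx'],i['cy'])
print(onz(c,[(487,305)],.085),proj(c,[[.6712,.0386,.085]]))
y=np.radians(7.55);v=np.array([-np.sin(y),np.cos(y),0]);ax=np.array([-.5*np.cos(y),-.5*np.sin(y),.866]);u=np.cross(v,ax);a=np.linspace(0,6.28,90)[:,None]
q=proj(c,np.array([.6712,.0386,.085])+.021*(np.cos(a)*u+np.sin(a)*v));print(q.min(0),q.max(0))
E
python3 fin.py | head -2
```

```text
[[0.67387191 0.04016716 0.085     ]] [[485.79365689 301.01605302]]
[451.78047992 266.47393579] [519.98713949 337.22203048]
rim [ 0.0155  0.0013 -0.0507] 0.027 floor [-0.0347  0.0002  0.0311] 0.026 tilt 31.57 roll 0.82
bottom [0.6221 0.0316 0.1722] want [0.6216 0.032  0.1716] angle 1.79 tool move mm [0.4 0.5 0.6] [0.5856 0.0266 0.2067] [-1.8000e+02  6.0000e-02 -1.7234e+02]
```

The lens position agrees with two views, the jar is within about 1 mm and 2° of the target, and the arm is still, so I'm handing in.

```bash
python3 -m crank '[0,0,0,0,1,0,0,0,0,1,0,0,0,0,1]'; python3 -c "
from plant import arm
print(arm.sign_off())"
```

```text
time: 18.4
eef_pos: [0.5853, 0.0269, 0.2058]
ee_rot: [-3.142, -0.0, -3.007]
force: [0.6, 0.1, -2.1]
grip_width: 0.0602
finger_force: 66.3
the job is handed in; nothing more can be done
None
```

I handed the job in at 18.4 s: the cover is down on both pegs and released, and the arm is still holding the amber jar mouth up about 10 cm out on the lens axis, measured within about 1 mm and 2° of the pose asked for, though I couldn't check the jar by eye because all ten pictures were used.

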